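Lay out the mate set on the lazy susan

TASK

Lay out the mate set, each piece on the place that matches it: the pale blue gourd upright in the middle of the pale blue round coaster, the black canister upright in the middle of the black square pad and squared up with it, the green glass mug upright on the green mug-shaped pad with its handle over the pad's tab, and the metal bombilla lying along the middle of its dark wooden rest on the desk (either way round). Set the gourd and the mug down rather than dropping them, and leave the terracotta sugar bowl where it is.

Things in the scene. Friction and masses are not known exactly. Their poses are not given: they have to be found in the camera images.
- gourd: Loose pale blue glazed cup (mate gourd) with a darker band, round, open on top, standing on the desk. 78 mm tall; widest 62 mm diameter, a straight-sided belly from 22 to 52 mm above its foot; foot 48 mm, neck 52 mm at 66 mm up, rim 56 mm. About 0.2 kg. Origin: centre of the underside; z up. Yaw means nothing.
- canister: Loose closed black plastic canister with a flip-top lid, standing on the desk: square, 56 x 56 mm, 96 mm tall, the lid being the top 12 mm. About 0.22 kg. Origin: centre of the underside; z up, x and y square to its sides.
- mug: Loose green glass mug, open on top, standing on the desk: round body 62 mm in diameter at the rim, 60 mm at the foot, 80 mm tall, walls 4 mm; one handle at its +y side, reaching 59 mm from the axis, 15 to 75 mm above the foot, 9 mm thick. About 0.22 kg. Origin: centre of the body's underside; z up, y towards the handle.
- mug_handle (a point): Point in the middle of the mug's handle grip, 52 mm from the mug's axis along its +y and 45 mm above its foot.
- bombilla: Loose metal drinking straw lying flat on the desk along its x: 168 mm long (x -85 to +83), steel tube 9 mm in diameter, axis 6 mm above the surface; at the +x end a flat filter 36 x 18 x 12 mm thick, at -x a brass mouthpiece 22 x 12 x 12 mm. 0.05 kg. Origin: below mid-tube, level with the underside; z up. Balances within 25 mm of the origin, on the filter side.
- coaster: Fixed pale blue round coaster, 92 mm diameter, 6 mm thick, on the lazy susan. Origin: centre of its underside, 28 mm above the desk (flat top at 34 mm). The lazy susan is a round bamboo board that does not turn, 340 mm diameter, top 28 mm above the desk; coaster, black pad and mug pad lie on it, each 90 mm from its centre, 120 degrees apart, in any order.
- black_pad: Fixed black square rubber pad 78 x 78 mm, 4 mm thick, with a thin grey square drawn on it, on the lazy susan. Origin: centre of its underside, 28 mm above the desk (top 32 mm above the desk); x and y square to its sides.
- mug_pad: Fixed green pad shaped like a mug seen from above, 4 mm thick, on the lazy susan: a disc 86 mm in diameter with a tab 30 mm wide on its +y side that ends 71 mm from the disc's centre; a dark green outline on it. Origin: centre of the disc's underside, 28 mm above the desk (top at 32 mm); y towards the tab.
- rest: Fixed dark wooden rest on the desk: a slab 200 mm (along x) x 48 mm x 8 mm thick, with a light-brown wood inlay of its outline. At its four corners stand lips 24 mm long, 8 mm wide, 6 mm higher than the slab, leaving a channel 32 mm wide at each end; the middle 152 mm has no lips. Origin: centre of the underside; x along its length, z up.
- sugar_bowl: Loose bystander, to be left alone: round terracotta sugar bowl with a knobbed lid, 74 mm in diameter, 66 mm tall. Origin: centre of the underside. (An amber honey jar, 58 mm in diameter and 75 mm tall, also stands at the far side of the work, unlisted.)

How it is judged:
By the outcome, as a careful person would: the job done as asked, in the order asked, and still so for the second after the job is handed in, with the robot touching nothing.
It also fails if it takes over 112 s, if anything falls off the work surface, if the arm or the gripper's body presses on something with over 40 N, if the wrist force passes 120 N, or if a joint passes its speed limit or range.

ROBOT

A 7-joint arm with a two-finger parallel gripper is mounted at the origin on the work surface. World frame = base frame: x ahead of the robot, y to its left, z up, the work surface at z = 0. Lengths are in m, angles in rad, forces in N, time in s.
With the tool pointing down it reaches from about 0.4 to 0.9 m from the base axis. Payload 5.5 kg.
Tool frame: the origin (TCP) lies on the centre line of the jaws, within the pads' length; the fingertips stand 11 mm ahead of it and the grasp point (between the pads) lies 8 mm behind it (env.tips_ahead is the distance from the TCP to the fingertips, in m); z points along the fingers, y is the line along which they close (so a half turn about z gives the same grasp; the last joint's range is limited). The gripper opens to 85 mm and grips with 20 to 120 N. Pads are 22 mm wide; open, the fingers measure 114 mm over their backs; the gripper's body (76 mm by 85 mm) begins 54 mm behind the grasp point. The pads swing forward as they close: fully open they stand 13 mm farther back than shut.
Start: joints at [1.378, 0.501, -0.427, 1.55, 0.221, 1.138, -0.21], TCP at [0.286, -0.584, 0.242] pointing down, gripper open.
Joint ranges: [-2.88, 2.88], [-0.31, 2.03], [-1.54, 1.56], [0.2, 2.42], [-1.41, 4.55], [0.19, 2.02], [-2.57, 2.57]. Speed limits (rad/s): [2.57, 2.57, 3.14, 3.14, 3.14, 3.14, 3.14].

INTERFACE

Orientations are given as a 3x3 rotation matrix whose columns are the frame's x, y, z axes.
In Python, from rig import env gives the robot as it stands. Calls block until the motion is done:
- env.movep(position, orientation): joint-space move of the TCP to a pose.
- env.move_straight(position, ori=None, feed=0.15): straight line of the TCP; ori=None keeps the orientation; feed is the mean speed in m/s.
- env.goto_joints(angles): joint-space move.
- env.grip(opening, effort=None): finger opening in m; effort is the grip in N (None keeps the last); returns when the fingers have stopped.
- env.pause(seconds).
- env.ik(position, orientation): joint angles nearest the present ones, or None.
- env.state(): the state.
- env.grab_frame(name): name is "scene" or "top"; returns the picture (384x512x3 uint8, red, green, blue); there is no depth.
- env.calibration(name): a dict with "camera_matrix" (3x3 intrinsics, pixels), "k1" (the pictures are not rectified: a ray, as slopes to the right and down, at radius r is drawn at 1 + k1 r^2 times it, then the intrinsics apply), "view" (4x4, takes a point from world to camera coordinates). Camera axes: x right, y up, looking along -z (the intrinsics and any distortion apply to the point x, -y, -z); pixel columns grow to the right and rows downward; lengths in m; the calibration is good to about 2 mm. A picture is of the moment at which its call begins. calibration takes no time and is no camera call.
A pose or a line that the arm cannot do raises env.IKError and nothing moves.
- env.hand_in(): hands the job in; it is judged then, once.
The state is a dict: "time_s": time; "joint_positions": joint angles; "joint_velocities": joint speeds; "joint_efforts": joint torques, N m; "eef_pos": TCP position; "tcp_rot": TCP orientation; "ft_force": force on the tool from outside, world axes, zero at the start; "torque": the same for the moment, N m; "gripper_width": finger opening in m; "gripper_force": force on a finger pad.
Only numpy, scipy, OpenCV 4.12 (cv2) and the standard library are available. Lean on these libraries where they do the work, as an engineer would, in place of code of your own. Each camera call takes 0.05 s, during which the arm holds its last target. There are 200 camera calls.

## Working session

There is one attempt and no reset: what is moved stays moved. The work goes in short steps, each a Python script; the robot and the scene stay as the last script left them, time stands still between calls to the robot, and variables do not carry over. Pictures are saved under pics/ and viewed, at most 14 in all, crops included, and the job is handed in when it is done.

```bash
ls; mkdir -p pics
python3 - <<'E'
from rig import env
import cv2
for n in("scene","top"):
    cv2.imwrite(f"pics/{n}0.png",cv2.resize(env.grab_frame(n)[:,:,::-1],(768,576),interpolation=cv2.INTER_CUBIC))
    c=env.calibration(n);print(n,c["camera_matrix"],c["k1"],c["view"])
print(env.state()["time_s"],env.tips_ahead)
E
```

```text
pics
scene [[488.9574559    0.         253.15178886]
 [  0.         488.9574559  194.13400764]
 [  0.           0.           1.        ]] -0.009214967006437147 [[-0.64856796  0.76103466  0.01363297  0.41666004]
 [-0.50064883 -0.44001657  0.74547714  0.23201676]
 [ 0.57333267  0.47666726  0.66639175 -1.64487067]
 [ 0.          0.          0.          1.        ]]
top [[443.06407687   0.         253.96023282]
 [  0.         443.06407687 178.80599589]
 [  0.           0.           1.        ]] 0.02965903200907473 [[-0.01403048 -0.99987617 -0.00712671 -0.04337148]
 [ 0.99703966 -0.01452884  0.07550381 -0.57453986]
 [-0.075598   -0.00604626  0.99712005 -1.14954104]
 [ 0.          0.          0.          1.        ]]
0.1 0.011
```

View pics/top0.png

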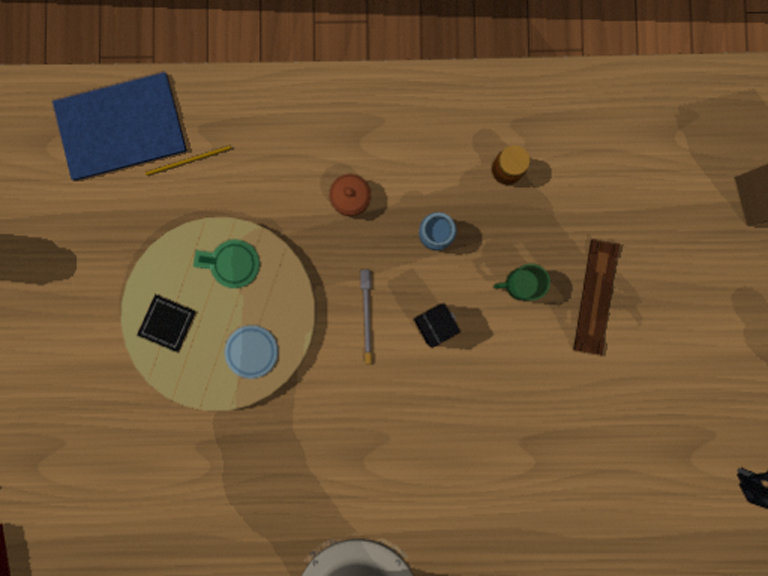

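View pics/scene0.png

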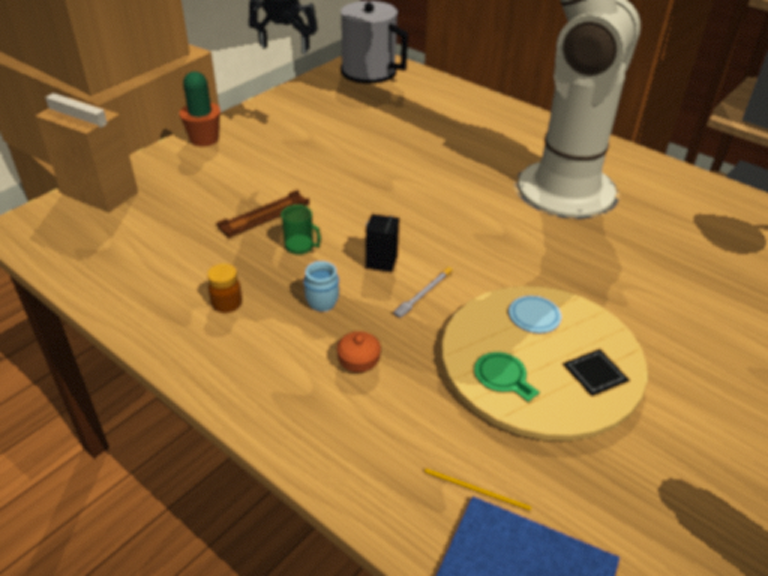

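```bash
cat > fit.py <<'E'
import numpy as np, cv2
from scipy.optimize import minimize
from rig import env
CAL={n:env.calibration(n) for n in("scene","top")}
def project(n,P):
    c=CAL[n];V=np.array(c["view"]);K=np.array(c["camera_matrix"])
    q=np.asarray(P)@V[:3,:3].T+V[:3,3]
    s=np.c_[q[:,0],-q[:,1]]/-q[:,2:3]; s=s*(1+c["k1"]*(s**2).sum(1,keepdims=True))
    return s*K[0,0]+K[:2,2]
def unproject(n,uv,z):
    c=CAL[n];V=np.array(c["view"]);K=np.array(c["camera_matrix"])
    d=(np.array(uv,float)-K[:2,2])/K[0,0]; s=d.copy()
    for _ in range(10): s=d/(1+c["k1"]*(s@s))
    r=V[:3,:3].T@np.array([s[0],-s[1],-1]); o=-V[:3,:3].T@V[:3,3]
    return (o+r*(z-o[2])/r[2])[:2]
t=np.linspace(0,2*np.pi,48,endpoint=False)
ring=lambda d,z:np.c_[d/2*np.cos(t),d/2*np.sin(t),0*t+z]
box=lambda x0,x1,y0,y1,z0,z1:np.array([[x,y,z] for x in(x0,x1) for y in(y0,y1) for z in(z0,z1)],float)
M={}
M["gourd"]=[np.r_[ring(.048,0),ring(.062,.022),ring(.062,.052)],np.r_[ring(.062,.052),ring(.052,.066)],np.r_[ring(.052,.066),ring(.056,.078)]]
M["canister"]=[box(-.028,.028,-.028,.028,0,.096)]
M["mug"]=[np.r_[ring(.06,0),ring(.062,.08)],box(-.0045,.0045,.02,.059,.015,.075)]
M["bombilla"]=[box(-.085,.083,-.0045,.0045,.0015,.0105),box(.047,.083,-.009,.009,0,.012),box(-.085,-.063,-.006,.006,0,.012)]
M["coaster"]=[np.r_[ring(.092,.028),ring(.092,.034)]]
M["black_pad"]=[box(-.039,.039,-.039,.039,.028,.032)]
M["mug_pad"]=[np.r_[ring(.086,.028),ring(.086,.032)],box(-.015,.015,0,.071,.028,.032)]
M["rest"]=[box(-.1,.1,-.024,.024,0,.008)]+[box(a-.012,a+.012,b-.004,b+.004,0,.014) for a in(-.088,.088) for b in(-.02,.02)]
M["sugar_bowl"]=[np.r_[ring(.074,.005),ring(.074,.04)]]
def place(P,p):
    c,s=np.cos(p[2]),np.sin(p[2]); z=p[3] if len(p)>3 else 0
    return P@np.array([[c,s,0],[-s,c,0],[0,0,1]])+[p[0],p[1],z]
S=4
def render(n,name,p,roi):
    x,y,w,h=roi; im=np.zeros((h*S,w*S),np.uint8)
    for P in M[name]:
        q=(project(n,place(P,p))-[x,y]+.5)*S-.5
        cv2.fillConvexPoly(im,np.round(cv2.convexHull(q.astype(np.float32))*16).astype(np.int32),255,cv2.LINE_AA,4)
    return cv2.resize(im,(w,h),interpolation=cv2.INTER_AREA)/255.
def hsvmask(img,name):
    h,s,v=[a.astype(int) for a in cv2.split(cv2.cvtColor(cv2.GaussianBlur(img,(1,1),0),cv2.COLOR_RGB2HSV))]
    if name in("gourd","coaster"): m=(h>88)&(h<122)&(s>50)
    elif name in("mug","mug_pad"): m=(h>45)&(h<92)&(s>70)
    elif name in("canister","black_pad"): m=(v<48)|((s<60)&(v<130))
    elif name=="bombilla": m=(s<70)|((s>175)&(v>120))
    elif name=="rest": m=(v<95)
    else: m=(h<9)&(s>150)
    return m
def roi_of(n,name,p,pad=8):
    q=np.vstack([project(n,place(P,p)) for P in M[name]]); a=np.floor(q.min(0)).astype(int)-pad;b=np.ceil(q.max(0)).astype(int)+pad
    a=np.maximum(a,0);b=np.minimum(b,[512,384]); return (*a,*(b-a))
def mask_of(img,n,name,p,pad=8):
    r=roi_of(n,name,p,pad);x,y,w,h=r
    m=hsvmask(img[y:y+h,x:x+w],name).astype(np.uint8)
    k,l,st,_=cv2.connectedComponentsWithStats(m)
    m=(l==1+np.argmax(st[1:,4])).astype(np.uint8)
    cs,_=cv2.findContours(m,cv2.RETR_EXTERNAL,cv2.CHAIN_APPROX_NONE); cv2.drawContours(m,cs,-1,1,-1)
    return m.astype(float),r
def fit(imgs,name,p0,cams=("top","scene"),pad=8):
    ms={n:mask_of(imgs[n],n,name,p0,pad) for n in cams}
    free=[0,1] if name in("gourd","coaster","sugar_bowl") else [0,1,2]
    def full(v): p=np.array(p0,float);p[free]=v;return p
    f=lambda v:sum(((render(n,name,full(v),r)-m)**2).sum()/m.sum() for n,(m,r) in ms.items())
    v=np.array(p0,float)[free]
    for d in(.008,.003):
        sx=np.vstack([v]+[v+np.eye(len(free))[i]*(d if i<2 else d*15) for i in range(len(free))])
        o=minimize(f,v,method="Nelder-Mead",options=dict(initial_simplex=sx,xatol=1e-5,fatol=1e-6));v=o.x
    return full(v),o.fun
E
cat > m1.py <<'E'
from fit import *
imgs={n:env.grab_frame(n) for n in CAL}
# pixels in 1.5x picture, height, yaw guess
G=dict(gourd=((438,229),.075,0),canister=((437,324),.09,.5),mug=((528,281),.06,1.5),bombilla=((367,317),.006,0),
 coaster=((252,351),.034,0),black_pad=((167,323),.032,.3),mug_pad=((236,264),.032,1.5),rest=((598,297),.01,-.15),sugar_bowl=((351,197),.03,0))
out={}
vis={n:cv2.resize(imgs[n],(1536,1152),interpolation=cv2.INTER_CUBIC)[:,:,::-1].copy() for n in imgs}
for k,(uv,z,yaw) in G.items():
    xy=unproject("top",(np.array(uv)+.5)/1.5-.5,z)
    res={c:fit(imgs,k,(*xy,yaw),cs) for c,cs in(("both",("top","scene")),("top",("top",)),("scene",("scene",)))}
    print(k,*[(c,np.round(p,4).tolist(),round(f,3)) for c,(p,f) in res.items()])
    out[k]=res["both"][0].tolist()
    for n in imgs:
        x,y,w,h=r=roi_of(n,k,out[k]);m=render(n,k,out[k],r);mm,rr=mask_of(imgs[n],n,k,out[k])
        for a,(xx,yy,ww,hh),col in((m,r,(0,0,255)),(mm,rr,(255,255,0))):
            b=(cv2.resize(a,None,fx=3,fy=3,interpolation=cv2.INTER_LINEAR)>.5).astype(np.uint8)
            cs,_=cv2.findContours(b,cv2.RETR_EXTERNAL,cv2.CHAIN_APPROX_NONE,offset=(int(xx)*3,int(yy)*3));cv2.drawContours(vis[n],cs,-1,col,1)
import json;json.dump(out,open("poses.json","w"))
cv2.imwrite("pics/fit_top.png",cv2.resize(vis["top"][400:730,220:1280],(795,248),interpolation=cv2.INTER_AREA) if 0 else vis["top"][420:760,220:1020])
cv2.imwrite("pics/fit_scene.png",vis["scene"][370:830,420:1220])
P={k:np.array(v) for k,v in out.items()}
a,b,c=[P[k][:2] for k in("coaster","black_pad","mug_pad")];o=(a+b+c)/3
print("susan",o,[np.linalg.norm(q-o) for q in(a,b,c)])
E
python3 m1.py
```

```text
gourd ('both', [0.6354, -0.1492, 0.0], np.float64(0.281)) ('top', [0.636, -0.1498, 0.0], np.float64(0.071)) ('scene', [0.631, -0.1521, 0.0], np.float64(0.198))
canister ('both', [0.474, -0.1436, 0.5791], np.float64(0.291)) ('top', [0.4744, -0.1437, 0.4832], np.float64(0.071)) ('scene', [0.4758, -0.1392, 0.6657], np.float64(0.155))
mug ('both', [0.5435, -0.3009, 2.8808], np.float64(0.476)) ('top', [0.5447, -0.3011, 1.517], np.float64(0.293)) ('scene', [0.5376, -0.3018, 2.4059], np.float64(0.218))
bombilla ('both', [0.4907, -0.0238, 0.0333], np.float64(1.102)) ('top', [0.4908, -0.0239, 0.0307], np.float64(0.247)) ('scene', [0.4868, -0.0233, 0.0645], np.float64(0.821))
coaster ('both', [0.4309, 0.1759, 0.0], np.float64(0.318)) ('top', [0.433, 0.1761, 0.0], np.float64(0.112)) ('scene', [0.4269, 0.1755, 0.0], np.float64(0.197))
black_pad ('both', [0.4838, 0.3224, -0.4111], np.float64(0.359)) ('top', [0.4843, 0.3226, -0.4171], np.float64(0.062)) ('scene', [0.4804, 0.3222, -0.3586], np.float64(0.291))
mug_pad ('both', [0.5859, 0.2068, 1.5529], np.float64(0.583)) ('top', [0.586, 0.2057, 1.46
[... 167 characters left out ...]
1922], np.float64(0.037)) ('scene', [0.5447, -0.4024, -0.7131], np.float64(0.835))Traceback (most recent call last):
  File "m1.py", line 10, in <module>
    res={c:fit(imgs,k,(*xy,yaw),cs) for c,cs in(("both",("top","scene")),("top",("top",)),("scene",("scene",)))}
           ~~~^^^^^^^^^^^^^^^^^^^^^
  File "fit.py", line 59, in fit
    ms={n:mask_of(imgs[n],n,name,p0,pad) for n in cams}
          ~~~~~~~^^^^^^^^^^^^^^^^^^^^^^^
  File "fit.py", line 55, in mask_of
    m=(l==1+np.argmax(st[1:,4])).astype(np.uint8)
            ~~~~~~~~~^^^^^^^^^^
    return _wrapfunc(a, 'argmax', axis=axis, out=out, **kwds)
    return bound(*args, **kwds)
ValueError: attempt to get argmax of an empty sequence
```

```bash
sed -i 's/m=(h<9)&(s>150)/m=(h<10)\&(s>120)\&(v>90)/' fit.py; sed -i 's/out\[k\]=res\["both"\]/out[k]=res["top"]/; s/    print(k,\*/    0 and print(k,*/' m1.py; sed -i 's/(("both",("top","scene")),("top",("top",)),("scene",("scene",)))/(("top",("top",)),)/' m1.py; python3 m1.py
```

```text
susan [0.50114815 0.23482958] [np.float64(0.08991421497759641), np.float64(0.0893893533810624), np.float64(0.0896985718928505)]
```

View pics/fit_scene.png

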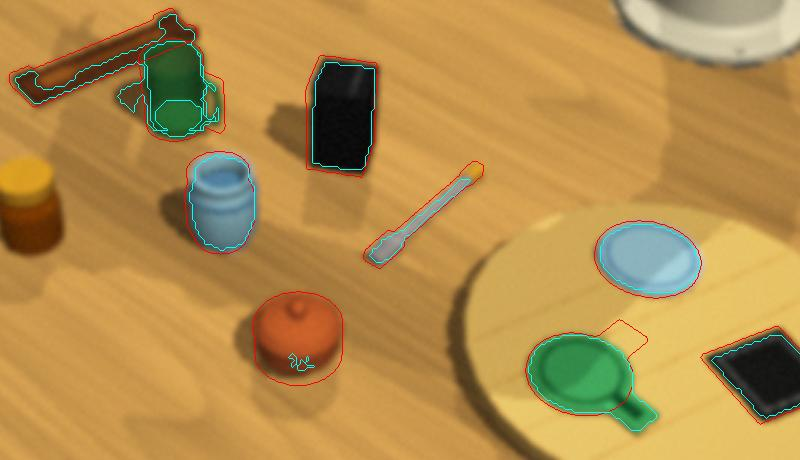

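View pics/fit_top.png

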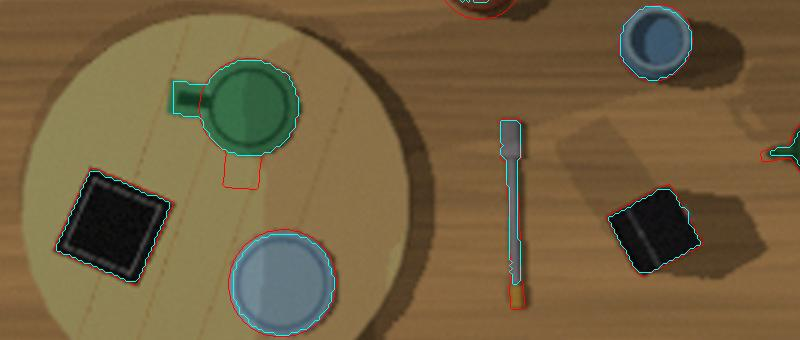

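```bash
sed -i 's/.06,1.5)/.06,0)/; s/.032,1.5)/.032,0)/; s/0 and print/print/; s/(("top",("top",)),)/(("both",("top","scene")),("top",("top",)))/' m1.py
cat >> m1.py <<'E'
cv2.imwrite("pics/fit_mug.png",np.hstack([cv2.resize(vis["top"][520:740,940:1280],None,fx=1.15,fy=1.15),cv2.resize(vis["scene"][380:600,480:820],None,fx=1.15,fy=1.15)]))
E
python3 m1.py
cat > arm.py <<'E'
import numpy as np
from rig import env
def down(a):
    y=np.array([np.cos(a),np.sin(a),0]);z=np.array([0,0,-1.]);return np.c_[np.cross(y,z),y,z]
def st(tag=""):
    s=env.state();print(tag,"t%.1f"%s["time_s"],"p",np.round(s["eef_pos"],4),"F",np.round(s["ft_force"],1),"w%.4f"%s["gripper_width"],"g%.1f"%s["gripper_force"],"q7 %.2f"%s["joint_positions"][6]);return s
E
python3 - <<'E'
from arm import *
import json
P=json.load(open("poses.json"));st()
for k,b in(("gourd","coaster"),("canister","black_pad"),("mug","mug_pad"),("bombilla","rest")):
    for j in range(-4,5):
        a=P[k][2]+j*np.pi/(8 if k=="gourd" else 2)
        for m in((0,) if k!="canister" else(-1,0,1)):
            d=P[b][2]-P[k][2]+m*np.pi/2
            q=[env.ik([*P[o][:2],z],down(aa)) for o,aa in((k,a),(b,a+d)) for z in(.03,.2)]
            if all(x is not None for x in q): print(k,round(a,2),round(d,2),[round(x[6],2) for x in q])
E
```

```text
gourd ('both', [0.6354, -0.1493, 0.0], np.float64(0.286)) ('top', [0.6362, -0.1499, 0.0], np.float64(0.073))
canister ('both', [0.4732, -0.1427, 0.6218], np.float64(0.288)) ('top', [0.4745, -0.1438, 0.4837], np.float64(0.068))
mug ('both', [0.5424, -0.3019, -0.0292], np.float64(0.484)) ('top', [0.5445, -0.3029, 0.1139], np.float64(0.136))
bombilla ('both', [0.4907, -0.0238, 0.0352], np.float64(1.125)) ('top', [0.4908, -0.0241, 0.03], np.float64(0.257))
coaster ('both', [0.4305, 0.1756, 0.0], np.float64(0.318)) ('top', [0.4331, 0.1761, 0.0], np.float64(0.111))
black_pad ('both', [0.4838, 0.3224, -0.4111], np.float64(0.359)) ('top', [0.4843, 0.3226, -0.4171], np.float64(0.062))
mug_pad ('both', [0.5854, 0.2054, -0.1579], np.float64(0.124)) ('top', [0.5858, 0.2052, -0.1521], np.float64(0.024))
rest ('both', [0.5197, -0.4311, -0.2037], np.float64(1.095)) ('top', [0.5198, -0.4317, -0.1942], np.float64(0.038))
sugar_bowl ('both', [0.6972, -0.0035, 0.0], np.float64(26.208)) ('top', [0.7016, 0.003, 0.0], np.float64(0.475))
susan [0.50106393 0.23461428] [np.float64(0.08970981691207733), np.fl
[... 4468 characters left out ...]
oat64(1.48), np.float64(1.59)]
bombilla -3.11 -0.22 [np.float64(-2.32), np.float64(-2.45), np.float64(-1.93), np.float64(-1.99)]
bombilla -1.54 -0.22 [np.float64(-1.96), np.float64(-1.82), np.float64(-1.31), np.float64(-1.26)]
bombilla 0.03 -0.22 [np.float64(-0.6), np.float64(-0.33), np.float64(0.09), np.float64(0.17)]
bombilla 1.6 -0.22 [np.float64(0.91), np.float64(1.08), np.float64(1.48), np.float64(1.59)]
bombilla 3.17 -0.22 [np.float64(-2.32), np.float64(-2.45), np.float64(-1.93), np.float64(-1.99)]
bombilla 4.74 -0.22 [np.float64(-1.96), np.float64(-1.82), np.float64(-1.31), np.float64(-1.26)]
bombilla 6.31 -0.22 [np.float64(-0.6), np.float64(-0.33), np.float64(0.09), np.float64(0.17)]
```

View pics/fit_mug.png

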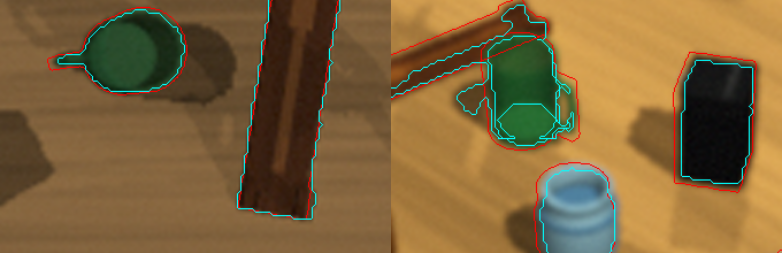

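```bash
cat >> arm.py <<'E'
import json
P=json.load(open("poses.json"))
UP=.2
def pick(xy,a,z,effort,w=.085,up=UP):
    env.grip(w,effort) if w<.085 else None
    env.movep([*xy,up],down(a)); st("above")
    env.move_straight([*xy,z+.02],feed=.2); env.move_straight([*xy,z],feed=.08); st("at")
    env.grip(0,effort); st("gripped")
    env.move_straight([*xy,up],feed=.15); st("lifted")
def place(xy,a,z,w=.085,up=UP):
    env.movep([*xy,up],down(a)); env.move_straight([*xy,z+.03],feed=.2); env.move_straight([*xy,z+.004],feed=.05)
    env.pause(.3); f0=st("low")["ft_force"][2]
    for i in range(9):
        env.move_straight([*xy,z+.003-.001*i],feed=.02); f=env.state()["ft_force"][2]
        if f-f0>2: break
    st("touch %.4f"%(z+.003-.001*i))
    env.grip(w); env.pause(.3); st("open")
    env.move_straight([*xy,up],feed=.15); st("up")
E
python3 - <<'E'
from arm import *
pick(P["gourd"][:2],.79,.029,35)
place(P["coaster"][:2],.79,.029+.034)
E
```

```text
above t2.4 p [ 0.6359 -0.1521  0.1999] F [ 0.6 -0.6  0.5] w0.0854 g0.0 q7 0.53
at t3.7 p [ 0.6357 -0.1499  0.0284] F [ 0.6 -0.1  0.5] w0.0854 g0.0 q7 0.42
gripped t4.1 p [ 0.6371 -0.1495  0.0297] F [1.5 0.6 2.3] w0.0600 g36.7 q7 0.42
lifted t5.4 p [ 0.6354 -0.15    0.1987] F [ 0.  -0.2 -2.2] w0.0604 g36.4 q7 0.53
low t8.5 p [0.4332 0.1761 0.0672] F [-0.2 -0.6 -2.3] w0.0603 g36.4 q7 -0.29
touch 0.0630 t9.5 p [0.4332 0.1761 0.0636] F [-2.7 -1.3  7.9] w0.0603 g37.2 q7 -0.30
open t10.1 p [0.4331 0.1761 0.063 ] F [0.7 0.6 0.3] w0.0849 g0.0 q7 -0.30
up t11.2 p [0.4326 0.1756 0.1992] F [-0.5 -0.5 -0.5] w0.0854 g0.0 q7 -0.08
```

Run:
```python
from arm import *
c=P["canister"];b=P["black_pad"]
a=c[2];d=b[2]-c[2]+np.pi/2
pick(c[:2],a,.056,40,up=.23)
place(b[:2],a+d,.056+.032,up=.23)
m=P["mug"]; env.movep([*m[:2],.22],down(m[2])); st()
from fit import *
im={n:env.grab_frame(n) for n in CAL}
cv2.imwrite("pics/after2.png",np.hstack([cv2.resize(im["top"][130:270,70:230],None,fx=2.5,fy=2.5),cv2.resize(im["scene"][170:310,270:430],None,fx=2.5,fy=2.5)])[:,:,::-1])
```

```text
above t12.4 p [ 0.4746 -0.1421  0.2299] F [0.6 0.7 0.3] w0.0850 g0.0 q7 0.33
at t13.8 p [ 0.474  -0.1438  0.0556] F [ 0.8 -0.2  0.7] w0.0848 g0.0 q7 0.09
gripped t14.1 p [ 0.4749 -0.1439  0.0564] F [-0.4  0.5  1.9] w0.0556 g42.7 q7 0.09
lifted t15.4 p [ 0.4737 -0.1438  0.2291] F [ 0.5 -0.  -1.9] w0.0552 g42.6 q7 0.33
low t18.8 p [0.4845 0.3227 0.0922] F [-0.1  0.7 -1. ] w0.0555 g42.6 q7 0.00
touch 0.0880 t19.8 p [0.4845 0.3228 0.0884] F [-0.9 -0.3  3.7] w0.0551 g43.1 q7 0.00
open t20.5 p [0.4843 0.3226 0.088 ] F [0.3 0.4 0.6] w0.0853 g0.0 q7 0.00
up t21.6 p [0.4839 0.322  0.229 ] F [-0.6  0.5  0.4] w0.0851 g0.0 q7 0.13
 t23.9 p [ 0.5454 -0.301   0.2202] F [ 0.1 -0.2  0.2] w0.0847 g0.0 q7 0.28
```

View pics/after2.png

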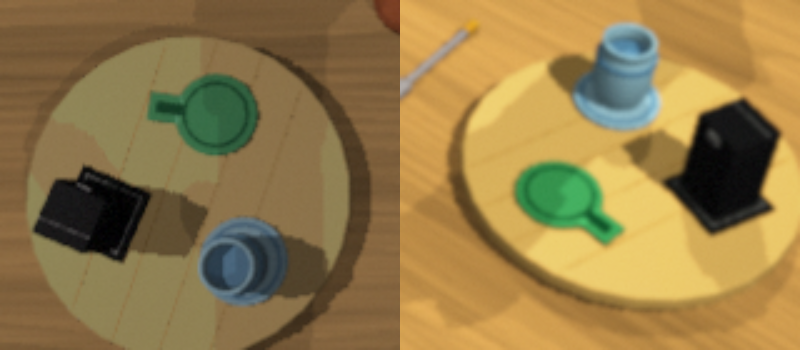

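Run:
```python
from arm import *
c=P["mug"];b=P["mug_pad"]
pick(c[:2],c[2],.042,35)
place(b[:2],b[2],.042+.032,up=.22)
q=P["bombilla"]; env.movep([q[0],q[1],.22],down(q[2]+np.pi/2)); st()
env.goto_joints([1.378, 0.501, -0.427, 1.55, 0.221, 1.138, -0.21]);st()
from fit import *
im={n:env.grab_frame(n) for n in CAL}
tiles=[]
rows={}
for n,(x0,y0) in(("top",(75,130)),("scene",(275,165))):
    s=5;v=cv2.resize(im[n][y0:y0+120 if n=="top" else y0+120,x0:x0+160 if n=="scene" else x0+150],None,fx=s,fy=s,interpolation=cv2.INTER_CUBIC)[:,:,::-1].copy()
    for k,t_,z in(("gourd","coaster",.034),("canister","black_pad",.032),("mug","mug_pad",.032)):
        p=[*P[t_],z]; r=(0,0,512,384)
        e=cv2.resize(render(n,k,p,r)[y0:y0+120,x0:x0+v.shape[1]//s],None,fx=s,fy=s)
        cs,_=cv2.findContours((e>.5).astype(np.uint8),cv2.RETR_EXTERNAL,cv2.CHAIN_APPROX_NONE);cv2.drawContours(v,cs,-1,(0,0,255),1)
    cv2.imwrite(f"pics/chk_{n}.png",v)
```

```text
above t24.2 p [ 0.5437 -0.3021  0.1989] F [ 0.2 -0.  -1. ] w0.0851 g0.0 q7 0.27
at t25.5 p [ 0.544  -0.3028  0.0415] F [-0.4 -0.9 -0. ] w0.0852 g0.0 q7 0.16
gripped t25.8 p [ 0.5447 -0.3031  0.0425] F [-2.   1.1  4.3] w0.0598 g37.9 q7 0.16
lifted t27.0 p [ 0.5437 -0.3027  0.1988] F [ 0.2 -0.8 -2.8] w0.0596 g38.1 q7 0.27
low t30.6 p [0.5859 0.2052 0.0783] F [ 0.4 -0.1 -2.8] w0.0596 g38.1 q7 -0.98
touch 0.0740 t31.6 p [0.5859 0.2053 0.0745] F [-2.4 -0.5  2.9] w0.0599 g38.5 q7 -0.98
open t32.2 p [0.5857 0.2052 0.074 ] F [ 0.1 -0.5 -0.2] w0.0848 g0.0 q7 -0.98
up t33.4 p [0.5852 0.2047 0.2189] F [ 0.9  0.3 -0.5] w0.0850 g0.0 q7 -0.87
 t35.1 p [ 0.4909 -0.0237  0.22  ] F [0.4 0.2 0.5] w0.0846 g0.0 q7 1.08
 t37.2 p [ 0.288  -0.5827  0.2422] F [ 0.3 -0.2 -0.1] w0.0851 g0.0 q7 -0.21
```

View pics/chk_top.png

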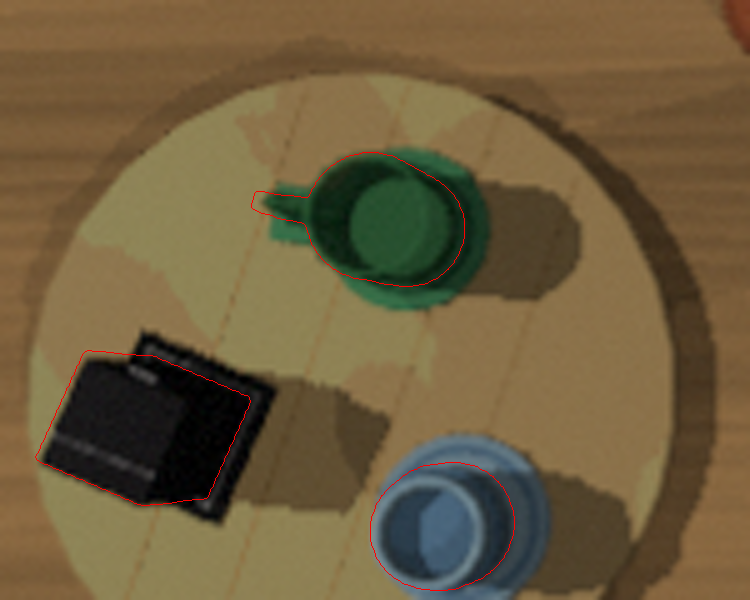

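View pics/chk_scene.png

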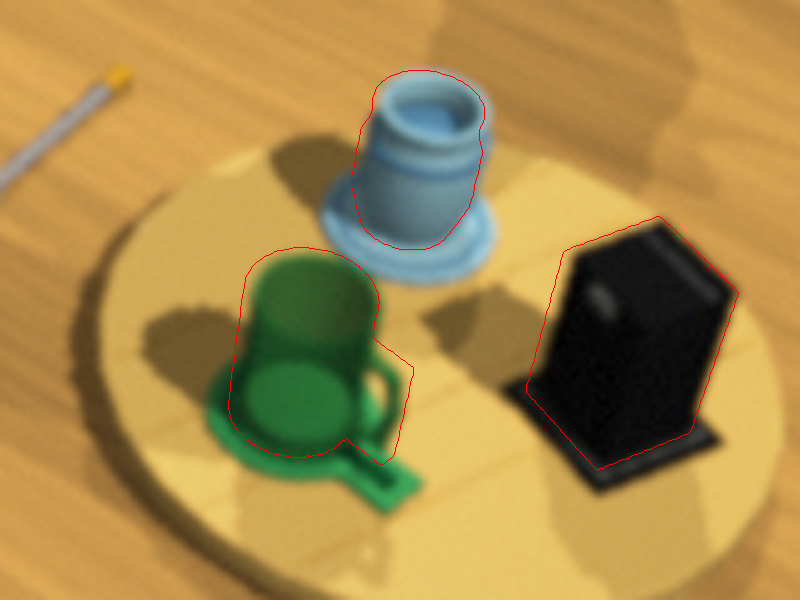

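Run:
```python
from arm import *
q=P["bombilla"];r=P["rest"];off=lambda p,d=.012:[p[0]+d*np.cos(p[2]),p[1]+d*np.sin(p[2])]
g=off(q);a=q[2]+np.pi/2
env.grip(.03,30); env.movep([*g,.2],down(a)); env.move_straight([*g,.03],feed=.2)
for z in(.025,.019,.016,.0135):
    env.move_straight([*g,z],feed=.05); s=st("z%.4f"%z)
    if s["ft_force"][2]>5: break
env.grip(0); st("gripped")
env.move_straight([*g,.06],feed=.1); st("lifted")
from fit import *
im={n:env.grab_frame(n) for n in CAL}
cv2.imwrite("pics/bomb.png",cv2.resize(im["scene"][110:260,200:350],(600,600))[:,:,::-1])
```

```text
z0.0250 t41.3 p [ 0.5031 -0.024   0.0254] F [-0.7 -0.7  0. ] w0.0299 g0.0 q7 0.87
z0.0190 t41.6 p [ 0.5025 -0.0238  0.0188] F [-0.2 -0.9  0.5] w0.0303 g0.0 q7 0.86
z0.0160 t41.8 p [ 0.5026 -0.0236  0.0158] F [ 0.1  0.6 -0.7] w0.0301 g0.0 q7 0.86
z0.0135 t42.1 p [ 0.5027 -0.0237  0.0133] F [-0.5  0.8  0.1] w0.0301 g0.0 q7 0.85
gripped t42.4 p [ 0.5029 -0.0236  0.0136] F [-0.3  0.   1.8] w0.0069 g29.7 q7 0.85
lifted t43.0 p [ 0.5027 -0.0241  0.06  ] F [-0.7 -0.1 -0.4] w0.0078 g29.7 q7 0.92
```

View pics/bomb.png

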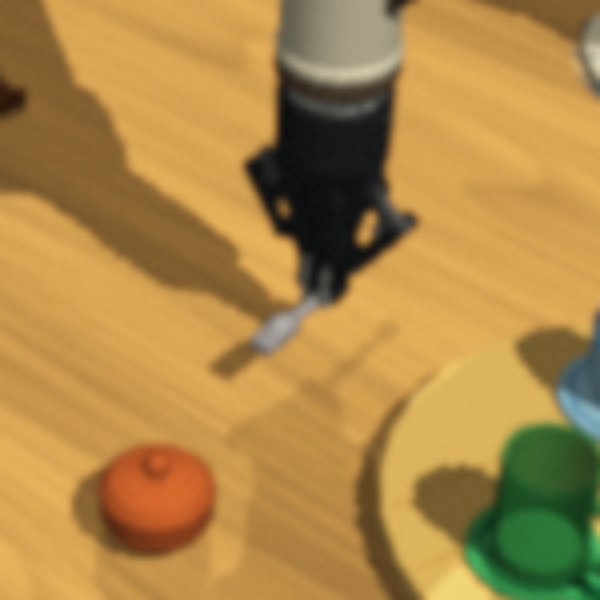

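Run:
```python
from arm import *
r=P["rest"]
g=[r[0]+.012*np.cos(r[2]),r[1]+.012*np.sin(r[2])]
env.move_straight([.5027,-.0241,.15],feed=.15)
place(g,r[2]+np.pi/2,.0135+.008,w=.03,up=.15)
from fit import *
env.goto_joints([-1.0 if 0 else 1.378, 0.501, -0.427, 1.55, 0.221, 1.138, -0.21]);st()
im={n:env.grab_frame(n) for n in CAL}
v=cv2.resize(im["top"][145:255,350:450],None,fx=5,fy=5,interpolation=cv2.INTER_CUBIC)[:,:,::-1].copy()
e=cv2.resize(render("top","bombilla",[*r,.008],(0,0,512,384))[145:255,350:450],None,fx=5,fy=5)
cs,_=cv2.findContours((e>.5).astype(np.uint8),0,1);cv2.drawContours(v,cs,-1,(0,0,255),1)
w=cv2.resize(im["scene"][100:210,130:190+20],None,fx=5,fy=5)[:,:,::-1][:,:300]
w=cv2.resize(im["scene"][115:175,135:215],(500,375))[:,:,::-1]
w=cv2.copyMakeBorder(w,0,175,0,0,cv2.BORDER_CONSTANT)
cv2.imwrite("pics/rest.png",np.hstack([v[:,100:400],w]))
```

```text
low t47.0 p [ 0.5318 -0.4341  0.0258] F [-0.8  0.6  0.3] w0.0070 g29.7 q7 1.47
touch 0.0205 t48.2 p [ 0.5318 -0.4342  0.0217] F [-2.4  1.1  7.1] w0.0069 g30.5 q7 1.47
open t48.9 p [ 0.5316 -0.434   0.0204] F [0.1 0.6 0.9] w0.0299 g0.0 q7 1.47
up t49.9 p [ 0.5308 -0.4339  0.1488] F [ 0.7 -0.5 -0.6] w0.0297 g0.0 q7 1.54
 t51.4 p [ 0.2872 -0.583   0.2417] F [-0.2  0.   0. ] w0.0303 g0.0 q7 -0.21
```

View pics/rest.png

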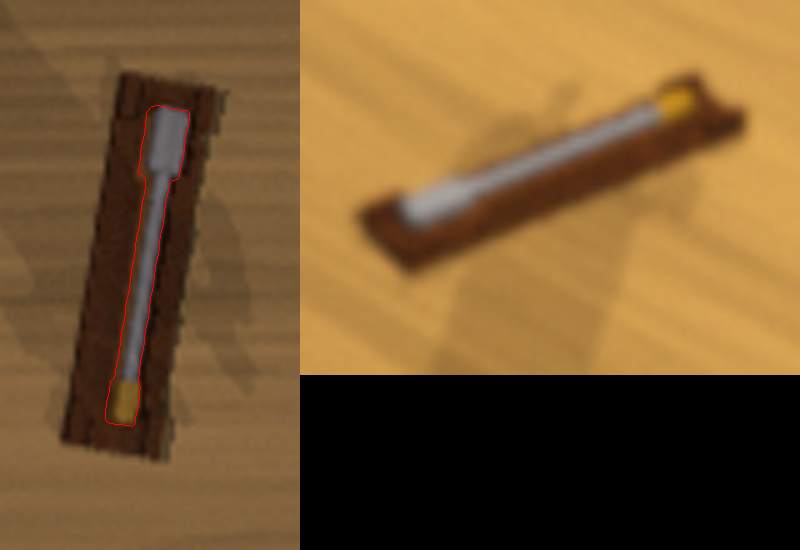

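```bash
python3 -c "
from rig import env
print(env.hand_in())"
```

```text
the job is handed in; nothing more can be done
None
```

The gourd, canister, mug and bombilla were each set down on their matching places in that order, and the job was handed in at about 51 s on the robot's clock. The sugar bowl was left alone. Camera checks showed each piece within about 2 mm of its target by eye.

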